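# Snap the hook weight onto the arm of a glue press and let the foot down

## Robot

A 6-joint arm with a two-finger parallel gripper is mounted at the origin on a cart in front of the work surface, level with it; the furniture and walls round the work are solid. World frame = base frame: x ahead of the robot, y to its left, z up, the work surface at z = 0. Lengths are in mm, angles in degrees, forces in N, time in s.
With the tool pointing down it reaches from about 275 to 825 mm from the base axis. Payload 5.2 kg.
Tool frame: the origin (TCP) lies on the centre line of the jaws, within the pads' length; the fingertips stand 11 mm ahead of it and the grasp point (between the pads) lies 8 mm behind it (manip.tips_ahead is the distance from the TCP to the fingertips, in mm); x points along the fingers, y is the direction in which the jaws open and shut, and the axes are right-handed (so a half turn about x gives the same grasp; the last joint's range is limited). The gripper opens to 93 mm and grips with 3 to 60 N. Pads are 15 mm wide; open, the fingers measure 128 mm over their backs; the gripper's body (75 mm by 188 mm) begins 65 mm behind the grasp point.
Start: joints at [-83.526, 14.817, 87.949, -0, 77.235, -11.62], TCP at [170.838, -522.8, 229.653] pointing down, gripper open.
Joint ranges: [-179.93, 179.93], [-52.35, 119.4], [10.71, 147.94], [-69.91, 249.91], [12.55, 155.21], [-178.61, 178.61]. Speed limits (degrees/s): [147.25, 147.25, 180, 180, 180, 180].

## Interface

Orientations are given as a 3x3 rotation matrix whose columns are the frame's x, y, z axes.
In Python, from plant import manip, vision, nets gives the robot as it stands. The module is installed in compiled form; this text tells all that it offers. Calls block until the motion is done:
- manip.movep(position, orientation): joint-space move of the TCP to a pose.
- manip.servo_line(position, rotation=None, velocity=150, guard=None): straight line of the TCP; rotation=None keeps the orientation; velocity is the mean speed in mm/s. With guard (N) it stops when the force on the tool has changed by that much, and returns True; else False.
- manip.move_joints(angles): joint-space move.
- manip.command_gripper(opening, force=None): opening from 0.0 (shut) to 1.0 (fully open); force is the grip in N (None keeps the last); returns when the fingers have stopped.
- manip.pause(seconds).
- manip.ik(position, orientation): joint angles nearest the present ones, or None.
- manip.get_state(): the state.
- vision.grab_frame(name): name is "scene" or "top" or "wrist"; returns a dict with "pixels" (420x560x3 uint8, blue, green, red), "K" (3x3 intrinsics, pixels), "dist" ([k1, k2, p1, p2, k3] as OpenCV has them; the pictures are not rectified), "xyz" and "attitude" of the camera in the world. Camera axes: x right, y down, z forward; pixel columns grow to the right and rows downward; lengths in mm; the calibration is good to about 2 mm. A picture is of the moment at which its call begins. There is no depth.
A pose or a line that the arm cannot do raises manip.PlanningError and nothing moves.
- manip.close_job(): hands the job in, once; it reports no verdict.
Trained networks look in a picture, given as the dict that the camera call returned (one of the last four; its "shot" number tells which), for a name from the list of things; names that differ only in an ending like _2 or _b are one class to them, and where a whole thing is asked for, a point or a joint stands for the part that bears it (a point fixed in the world has none). Each returns a list of dicts, best first, with "score" (0 to 1); they miss things now and then, are a little off and sometimes report something else, mostly with a low value. They report only what shows in the picture. A call takes as long as a camera call. They do not tell look-alikes from the thing itself.
- nets.look_for(picture, target): "uv" ([column, row] in pixels, amid what is visible of it).
- nets.pinpoint(picture, target): "uv" ([column, row] in pixels: a listed point, or the origin of a listed thing).
The state is a dict: "clock": time; "qpos": joint angles; "qd": joint speeds; "effort": joint torques, N m; "ee_pos": TCP position; "orientation": TCP orientation; "force": force on the tool from outside, world axes, zero at the start; "wrist_torque": the same for the moment, N m; "width": opening from 0.0 (shut) to 1.0 (fully open).
Only numpy, scipy, OpenCV 4.12 (cv2) and the standard library are available. Lean on these libraries where they do the work, as an engineer would, in place of code of your own. Each camera call takes 0.05 s, during which the arm holds its last target. There are 200 camera calls.

## Task

A stone has just been glued into its brass setting and lies under the raised foot of the grey weighted glue press. Take the dark weight with the steel snap hook, push the hook's sprung brass gate against the front bar of the wire loop at the end of the press arm until the bar is inside and the gate has snapped shut, then ease the arm down with the weight until you feel the foot rest on the stone, and leave the weight hanging freely from the loop. Do not force the press or let the foot drop onto the stone, and leave the other things on the table where they are.

Things in the scene. Friction and masses are not known exactly. Their poses are not given: they have to be found in the camera images.
- weight: Upright dark steel cylinder weight, 48 mm across, 31 mm high, with a bright steel snap hook fixed on top; 98 mm high in all, about 0.4 kg. Origin: centre of its underside; z up, x to the side that has the gate, y across the hook's thickness (the hook lies in the xz plane). The hook's base bar is at z 37 to 47 mm; the space inside the hook is x -11 to 11, z 47 to 90 mm.
- hook_spine (a point): Middle of the hook's broad flat steel spine, at (-19, 0, 66) mm in the weight's frame, same axes: the place to grip, fingers closing along y. The spine is 16 mm wide in x (-27 to -11), 10 mm thick in y and spans z 42 to 87 mm.
- hook_gate (a point): Point on the straight brass gate (5 mm thick, upright at x = 13.5 mm when shut) where a bar should meet it: (13.5, 0, 65) mm in the weight's frame, fixed to the hook, not to the gate. The gate's hinge is at z = 45, its tip at 71.5, the rounded nose of the hook above it (z 71.5 to 80). It swings inwards only, towards the spine.
- hook_bow (a point): Inner top of the hook's round bow, where a bar hangs: (0, 0, 90) mm in the weight's frame. A 5 mm bar pushed in at z 60 to 69 opens the gate and slips past its tip when its centre is about at x = 5 to -3 (sooner if high), and the gate snaps shut behind it; if lower, it meets the spine first (bar centre at x = -8.5) and does not snap in; if higher, it meets the rigid nose.
- gate (a joint): Angle of the hook's gate: 0 shut, growing inwards to 0.95 rad. A spring shuts it (0.07 N m shut, 0.15 N m fully in), so pushing the bar in takes about 3 to 7 N.
- press: Glue press, fixed to the table: grey base 250 x 110 mm, top at z = 23 mm, two dark cheeks (up to 134 mm) with the arm's pivot at (58, 0, 120) mm, cork pad with five settings, the middle one under the foot. Origin: middle of the base, on the table; x from the loop to the pivot, y along the pivot pin. The aluminium arm, 18 mm wide, 14 thick, runs from the pivot to -x; its wire loop overhangs the base's front by 57 mm.
- loop_bar (a point): Middle of the front bar of the steel wire loop at the arm's end, a 5 mm round rod along this frame's y, straight for 32 mm (loop 43 mm wide inside, free for 30 mm behind the bar). x points along the arm to the pivot, 240 mm away; z is up when the arm is level. The loop lies in the xy plane. With the arm level the bar is 120 mm above the table.
- lever (a joint): Angle of the press arm: 0 level, growing as the loop rises, to 0.36 rad. The foot meets the stone somewhere from 0.01 to 0.13 rad, as thick as the stone is (find it by feel). The arm stays where it is left, but a light touch moves it (about 0.3 N down or 1.5 N up at the loop). With the weight hung on it, it sinks by itself, fast if simply let go. The press takes up to 25 N.
- tumbler: Bystander, fixed: tall white paper cup with a black straw, 105 mm across, 131 mm high; origin under its middle.
- cream_jar: Bystander: low round white wax jar, 45 mm across, 17 mm high; origin under its middle.
- jar_lid: Bystander: flat white round lid of the wax jar, 55 mm across, 9 mm high; origin under its middle.
- spool_blue: Bystander: spool of blue thread standing on end, 51 mm across, 60 mm high; origin under its middle.
- tourmaline: Bystander: rough black crystal, about 54 x 147 x 42 mm; origin under its middle.
- red_pen: Bystander: thin red pen, 131 mm long; origin under its middle.
Things that resemble listed ones, but are neither listed nor needed, are in the scene too. What is shaped like the weight but blue or green is not meant.

How it is judged:
By the outcome, as a careful person would: the job done as asked, in the order asked, and still so for the second after the job is handed in, with the robot touching nothing.
It also fails if it takes over 64 s, if anything falls off the work surface, if the arm or the gripper's body presses on something with over 40 N, if the wrist force passes 120 N, or if a joint passes its speed limit or range.

## Working session

There is one attempt and no reset: what is moved stays moved. The work goes in short steps, each a Python script; the robot and the scene stay as the last script left them, time stands still between calls to the robot, and variables do not carry over. Pictures are saved under pics/ and viewed, about 8 in all and at most 12, crops included, and the job is handed in when it is done.

```bash
mkdir -p pics; ls
cat > h.py <<'E'
import numpy as np, cv2
from plant import manip, vision, nets
def ray(f,uv):
    K=np.array(f["K"],float);d=np.array(f["dist"],float)
    p=cv2.undistortPoints(np.array([[uv]],float),K,d)[0,0]
    r=np.array(f["attitude"])@np.array([p[0],p[1],1.]);return np.array(f["xyz"],float),r/np.linalg.norm(r)
def tri(obs):
    A=np.zeros((3,3));b=np.zeros(3)
    for f,uv in obs:
        o,r=ray(f,uv);P=np.eye(3)-np.outer(r,r);A+=P;b+=P@o
    x=np.linalg.solve(A,b)
    return x,[float(np.linalg.norm((np.eye(3)-np.outer(r,r))@(x-o))) for o,r in (ray(f,uv) for f,uv in obs)]
def onz(f,uv,z):
    o,r=ray(f,uv);return o+r*(z-o[2])/r[2]
def proj(f,P):
    R=np.array(f["attitude"]).T;t=-R@np.array(f["xyz"],float)
    return cv2.projectPoints(np.array(P,float).reshape(-1,1,3),cv2.Rodrigues(R)[0],t,np.array(f["K"],float),np.array(f["dist"],float))[0][:,0]
E
python3 - <<'E'
from h import *
for n in("scene","top"):
    f=vision.grab_frame(n);cv2.imwrite(f"pics/{n}0.png",f["pixels"])
    print(n,np.round(f["xyz"]),np.round(f["attitude"],2).tolist())
    for t in("weight","hook_spine","hook_gate","hook_bow","press","loop_bar","tumbler"):
        for r in nets.pinpoint(f,t)[:4]:
            print(t,np.round(r["uv"]),round(r["score"],2),np.round(onz(f,r["uv"],{"hook_spine":66,"hook_gate":65,"hook_bow":90,"loop_bar":170}.get(t,0))))
print(manip.get_state())
E
```

```text
pics
scene [ -86.  955. 1174.] [[-0.76, -0.47, 0.45], [-0.65, 0.55, -0.52], [-0.01, -0.69, -0.72]]
weight [242. 299.] 0.91 [498. 421.   0.]
weight [269. 312.] 0.89 [414. 404.   0.]
weight [277. 287.] 0.69 [450. 328.   0.]
hook_spine [273. 276.] 0.89 [452. 345.  66.]
hook_spine [267. 295.] 0.86 [423. 399.  66.]
hook_spine [250. 286.] 0.59 [477. 409.  66.]
hook_gate [278. 265.] 0.88 [465. 306.  65.]
hook_gate [275. 301.] 0.74 [395. 401.  65.]
hook_gate [237. 281.] 0.73 [515. 418.  65.]
hook_gate [339. 184.] 0.73 [526. -65.  65.]
hook_bow [238. 278.] 0.81 [506. 421.  90.]
hook_bow [278. 267.] 0.69 [447. 326.  90.]
hook_bow [270. 293.] 0.57 [411. 403.  90.]
hook_bow [368. 196.] 0.42 [415. -57.  90.]
press [256. 194.] 0.65 [743.  94.   0.]
loop_bar [302. 183.] 0.9 [551.  98. 170.]
loop_bar [239. 280.] 0.62 [457. 462. 170.]
tumbler [338. 186.] 0.57 [ 561. -116.    0.]
top [ 410.  162. 1171.] [[-0.01, -0.99, 0.16], [-1.0, 0.01, 0.0], [-0.0, -0.16, -0.99]]
weight [192. 279.] 0.72 [401. 403.   0.]
weight [215. 258.] 0.62 [459. 340.   0.]
weight [187. 245.] 0.5 [494. 420.   0.]
weight [180. 24
[... 715 characters left out ...]
,  5.75195506e-04,
        7.72340641e+01, -1.16203586e+01]), 'qd': array([-0.03756677,  0.10484728, -0.03234113, -0.12720137, -0.01939442,
       -0.08093245]), 'effort': array([ 6.39938771e-04, -4.37137234e+01, -2.84291911e+01,  7.19935284e-02,
        3.08706751e-02,  5.56688882e-07]), 'ee_pos': array([ 170.85270633, -522.81522551,  229.67644837]), 'orientation': array([[ 1.59942528e-05,  3.10600278e-01, -9.50540618e-01],
       [-5.41028081e-05, -9.50540617e-01, -3.10600278e-01],
       [-9.99999998e-01,  5.63947360e-05,  1.60116028e-06]]), 'force': array([ 0.06531792, -0.06048799,  0.54455909]), 'wrist_torque': array([-0.00822766,  0.05085476, -0.03010865]), 'width': 1.0019282981775013}
```

View both.

Run:
```python
import cv2,numpy as np
a=cv2.imread("pics/scene0.png");b=cv2.imread("pics/top0.png")
c=cv2.resize(a[150:350,180:410],None,fx=3.4,fy=3,interpolation=cv2.INTER_CUBIC)
cv2.imwrite("pics/s1.png",c)
c=cv2.resize(b[120:320,140:420],None,fx=2.8,fy=2.8,interpolation=cv2.INTER_CUBIC)
cv2.imwrite("pics/t1.png",c)
```

```text
(no output)
```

View pics/s1.png

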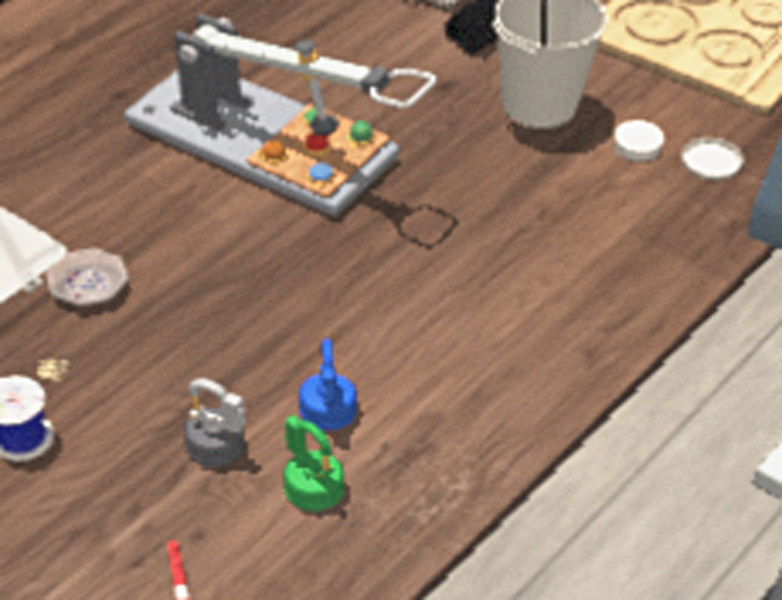

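View pics/t1.png

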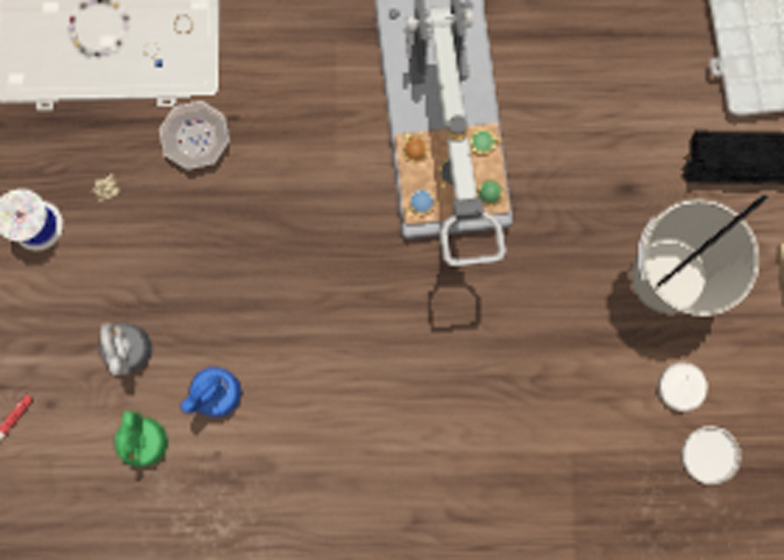

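The dark weight is the one at scene (242,299) and top (185,245). Its brass gate faces world +x, towards the press, and its spine is on the robot side. The loop bar is at scene (302,183) and top (310,211), with the arm running roughly along +x. The blue and green look-alikes stand close by, so I'll keep the gripper opening small.

```bash
cat >> h.py <<'E'
def R(az,pitch=0):
    a=np.radians(az);x=np.array([np.cos(a),np.sin(a),0]);y=np.array([-np.sin(a),np.cos(a),0])
    M=np.c_[[0,0,-1.],y,x]
    return cv2.Rodrigues(y*np.radians(pitch))[0]@M
E
python3 - <<'E'
from h import *
import time
s=manip.get_state()
manip.servo_line(s["ee_pos"]+[0,0,110],velocity=300)
manip.movep([440,412,290],R(6))
manip.command_gripper(0.36)
f=vision.grab_frame("wrist");cv2.imwrite("pics/w1.png",f["pixels"])
print(manip.get_state()["clock"],np.round(f["xyz"]),np.round(f["attitude"],2).tolist())
for t in("hook_spine","hook_gate","hook_bow","weight"):
    z={"hook_spine":66,"hook_gate":65,"hook_bow":90}.get(t,0)
    for r in nets.pinpoint(f,t)[:3]: print(t,np.round(r["uv"]),round(r["score"],2),np.round(onz(f,r["uv"],z),1))
E
```

```text
5.8333 [365. 404. 444.] [[-0.1, 0.96, 0.27], [0.99, 0.1, 0.03], [-0.0, 0.28, -0.96]]
hook_spine [270. 162.] 0.95 [426.7 400.2  66. ]
hook_spine [219. 167.] 0.95 [438.7 346.1  66. ]
hook_spine [281. 212.] 0.72 [481.7 418.2  66. ]
hook_gate [283. 239.] 0.7 [514.6 424.2  65. ]
hook_gate [195. 183.] 0.61 [459.6 320.1  65. ]
hook_gate [277. 128.] 0.58 [390.7 404.5  65. ]
hook_bow [207. 188.] 0.97 [456.6 337.9  90. ]
hook_bow [278. 143.] 0.71 [403.4 407.   90. ]
hook_bow [283. 234.] 0.58 [498.6 421.5  90. ]
weight [276. 210.] 0.75 [500.5 414.3   0. ]
weight [218. 168.] 0.66 [453.2 334.4   0. ]
```

View pics/w1.png

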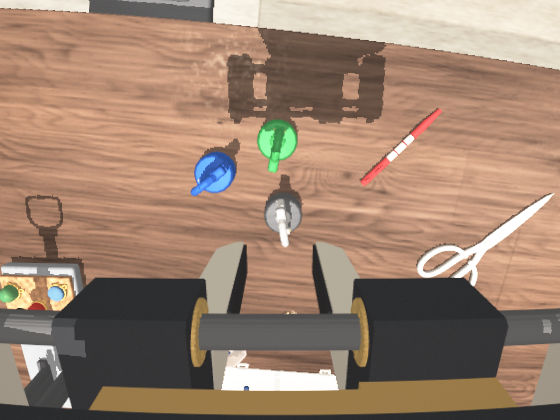

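The dark weight is at (282,214), with its hook running down the picture (about +x) to (285,243). The fingers are clear of it, so I'll take a second look closer in.

Run:
```python
from h import *
manip.servo_line([478,417,175],R(9),velocity=200)
f=vision.grab_frame("wrist");cv2.imwrite("pics/w2.png",f["pixels"][60:360,130:430].repeat(2,0).repeat(2,1))
print(manip.get_state()["clock"],np.round(f["xyz"]))
for t in("hook_spine","hook_gate","hook_bow","weight"):
    z={"hook_spine":66,"hook_gate":65,"hook_bow":90}.get(t,0)
    for r in nets.pinpoint(f,t)[:3]: print(t,np.round(r["uv"]),round(r["score"],2),np.round(onz(f,r["uv"],z),1))
```

```text
6.8417 [403. 405. 330.]
hook_spine [197. 143.] 0.92 [442.  348.7  66. ]
hook_spine [273. 135.] 0.85 [427.3 404.3  66. ]
hook_spine [283. 240.] 0.67 [507.9 424.7  66. ]
hook_gate [281. 247.] 0.91 [514.5 424.2  65. ]
hook_gate [283.  85.] 0.86 [391.1 405.6  65. ]
hook_gate [159. 166.] 0.86 [463.5 321.6  65. ]
hook_bow [284. 242.] 0.93 [500.  423.6  90. ]
hook_bow [279. 103.] 0.73 [403.9 405.   90. ]
hook_bow [167. 160.] 0.7 [453.3 334.4  90. ]
weight [278. 207.] 0.98 [501.2 419.    0. ]
weight [195. 147.] 0.59 [455.  333.4   0. ]
```

View pics/w2.png

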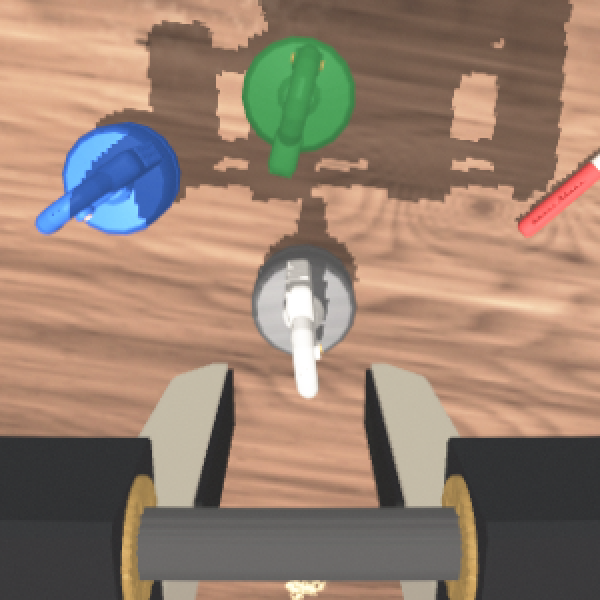

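The gripper is lined up over the dark weight. The cylinder's top disc is at crop (304,298) and the hook runs from (297,265) to (309,395). I'll fit the yaw from these points.

Run:
```python
from h import *
f=vision.grab_frame("wrist")
u=lambda a,b:[130+a/2,60+b/2]
print("cyl c z31",onz(f,u(304,300),31)); print("spine top back z87",onz(f,u(299,263),60),"ledge",onz(f,u(298,290),87),onz(f,u(299,318),87)); print("bow tip z92",onz(f,u(309,395),85))
for az in(4,8,12):
    M=R(az);ax=M[:,2];ay=M[:,1];o=np.array([500,420.5,0])
    P=[o+ax*x+ay*y+[0,0,z] for x,y,z in((-27,0,42),(-27,0,87),(-11,0,87),(0,0,98),(19,0,80),(0,24,31),(0,-24,31),(-24,0,31))]
    print(az,[(int((p[0]-130)*2),int((p[1]-60)*2)) for p in proj(f,P)])
```

```text
cyl c z31 [494.25593443 422.17185044  31.        ]
spine top back z87 [470.65429256 416.12720511  60.        ] ledge [473.8831197  416.24254178  87.        ] [484.31825039 418.2685112   87.        ]
bow tip z92 [514.85417184 426.97960915  85.        ]
4 [(303, 258), (304, 288), (300, 330), (298, 370), (293, 397), (351, 316), (244, 307), (303, 259)]
8 [(299, 258), (299, 288), (298, 330), (298, 370), (297, 397), (351, 312), (244, 310), (299, 259)]
12 [(294, 258), (294, 288), (296, 330), (298, 370), (300, 397), (351, 308), (244, 314), (295, 259)]
```

Run:
```python
from h import *
M=R(12)
manip.servo_line([480,418,140],M,velocity=150)
g=manip.servo_line([480,418,60],M,velocity=80,guard=6)
print(g,manip.get_state()["ee_pos"])
if not g:
    manip.command_gripper(0.0,force=45)
    s=manip.get_state();print(s["width"]*93,s["force"],s["ee_pos"])
    if s["width"]*93>6:
        manip.servo_line([480,418,200],velocity=120)
        s=manip.get_state();print(s["width"]*93,s["force"],s["clock"])
fs=[vision.grab_frame(n) for n in("scene","top","wrist")]
cv2.imwrite("pics/w3.png",fs[2]["pixels"])
obs={}
for t in("loop_bar","press"):
    c=[]
    for f,n in zip(fs[:2],"st"):
        r=nets.pinpoint(f,t); r=r[:3]
        print(t,n,[(np.round(q["uv"],1),round(q["score"],2)) for q in r]); c.append((f,r[0]["uv"]))
    print(t,tri(c))
for t in("hook_gate","hook_bow"):
    print(t,[(np.round(q["uv"],1),round(q["score"],2),np.round(onz(fs[2],q["uv"],{"hook_gate":65,"hook_bow":90}[t]+140),1)) for q in nets.pinpoint(fs[2],t)[:3]])
```

```text
False [480.44911613 418.28954331  60.65054604]
10.044486466086513 [-0.44800415 -0.14440378  0.69906477] [480.15963234 418.03797206  60.25774987]
10.095628705936559 [ 0.05480299 -0.1583628  -3.86259691] 10.45
loop_bar s [(array([302.7, 181.8]), 0.73), (array([235.5, 245.2]), 0.53)]
loop_bar t [(array([310.8, 211. ]), 0.94)]
loop_bar (array([560.72824839,  83.64325827, 160.7363319 ]), [0.9480700370686395, 0.9480700370688593])
press s [(array([256.7, 193.4]), 0.88)]
press t [(array([297.2, 158.5]), 0.87)]
press (array([729.03406264, 106.48567734,  24.62619843]), [2.818631676963079, 2.818631676963116])
hook_gate [(array([288.8,  86.8]), 0.83, array([398.6, 404. , 205. ])), (array([169.6, 151.9]), 0.59, array([434.6, 360.3, 205. ]))]
hook_bow [(array([286.9, 105.4]), 0.93, array([405.9, 404.3, 230. ])), (array([176.6, 152.8]), 0.9, array([429.6, 369.8, 230. ])), (array([280.6, 339.4]), 0.58, array([497.2, 421.7, 230. ]))]
```

View pics/w3.png

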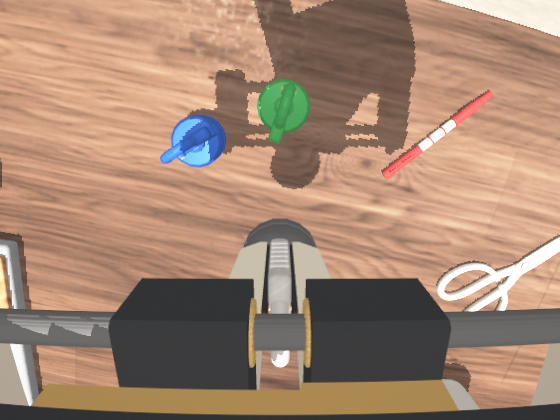

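The weight is gripped by its spine (10 mm jaw width, 3.9 N load). The wrist view shows the hook held between the fingers, with its tip at (280,365). Next I'll go to a position just in front of the loop and compare hook and bar in the same images.

Run:
```python
from h import *
b=np.array([560.7,83.6,160.7]);M=R(7);ax=M[:,2]
t=b-ax*68;t[2]=156
manip.servo_line(t,M,velocity=180)
s=manip.get_state();print(s["clock"],s["ee_pos"])
fs=[vision.grab_frame(n) for n in("scene","top")]
tc=s["ee_pos"];o=tc+ax*19-np.array([0,0,60.3])
for t,p in(("loop_bar",b),("hook_gate",o+ax*13.5+[0,0,65]),("hook_bow",o+[0,0,90]),("weight",o)):
    for f,n in zip(fs,"st"):
        print(t,n,"pred",np.round(proj(f,[p])[0],1),[(np.round(q["uv"],1),round(q["score"],2)) for q in nets.pinpoint(f,t)[:4]])
ims=[]
for f in fs:
    c=proj(f,[b])[0].astype(int)-[25,30]
    im=cv2.resize(f["pixels"][c[1]:c[1]+60,c[0]:c[0]+50],None,fx=8,fy=8,interpolation=cv2.INTER_CUBIC)
    ims.append(im)
    ay=M[:,1]; 
    def dots(P,col):
        for p in proj(f,P): cv2.circle(im,tuple(int(v) for v in (p-c+.5)*8),2,col,-1)
    for dz,col in((0,(0,0,255)),):
        dots([b+ay*y for y in(-16,0,16)],col)
    dots([o+ax*-27+[0,0,z] for z in(42,87)]+[o+ax*16+[0,0,z] for z in(45,71.5)]+[o+[0,0,98],o+ax*24+[0,0,31],o-ax*24+[0,0,31]],(0,255,0))
cv2.imwrite("pics/near.png",np.hstack(ims))
```

```text
12.975 [493.18366395  75.94047714 156.06583049]
loop_bar s pred [302.4 181.8] [(array([302.5, 180.8]), 0.88)]
loop_bar t pred [311.  211.3] []
hook_gate s pred [312.7 186.5] [(array([273.1, 301.8]), 0.9), (array([277.1, 265.8]), 0.71), (array([315.1, 184.1]), 0.54)]
hook_gate t pred [312.9 225.8] [(array([183.8, 281.9]), 0.69), (array([218.3, 256.4]), 0.51)]
hook_bow s pred [317.2 181.9] [(array([271.2, 294. ]), 0.7), (array([280.4, 266.6]), 0.65), (array([319.2, 181.8]), 0.56)]
hook_bow t pred [314.6 230.2] [(array([186.2, 279.1]), 0.82), (array([212. , 257.4]), 0.75)]
weight s pred [315.6 204. ] [(array([267. , 311.7]), 0.66), (array([318.2, 206.3]), 0.6), (array([276.7, 286.8]), 0.55), (array([255.1, 194.1]), 0.18)]
weight t pred [311.7 233.9] [(array([218.1, 259.2]), 0.78), (array([190.9, 279.8]), 0.74)]
```

View pics/near.png

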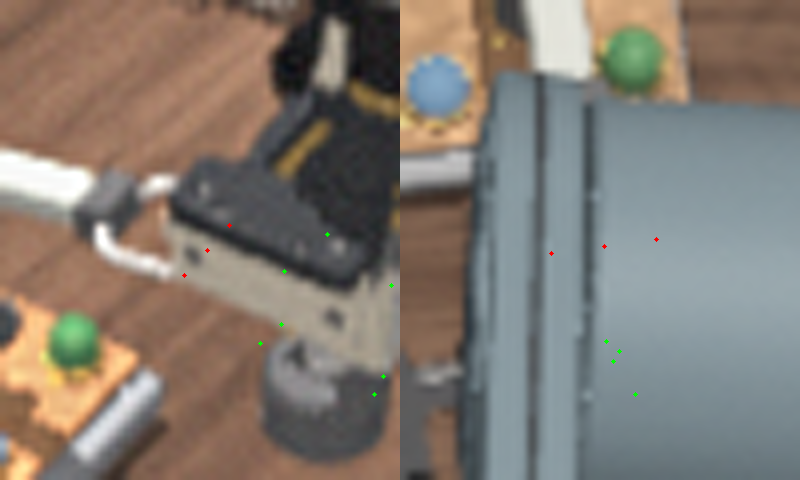

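Near the loop the hand hides the bar in both fixed views. In the first, unobstructed pictures I read the bar at scene (304.7,180.3) and top (308.9,213.6), about 2 px from what the networks gave. I'll check that with an overlay on those pictures.

Run:
```python
from h import *
fs=[vision.grab_frame(n) for n in("scene","top")]
for f,n in zip(fs,("scene0","top0")): f["pixels"]=cv2.imread(f"pics/{n}.png")
b,res=tri([(fs[0],[304.7,180.3]),(fs[1],[308.9,213.6])]);print(b,res)
# press azimuth from base edges in top view (z=23)
u=lambda a,c:[140+a/2.8,120+c/2.8]
for p,q in(((404,238),(377,0)),((512,222),(485,0)),((468,205),(440,20))):
    d=onz(fs[1],u(*q),23)-onz(fs[1],u(*p),23);print("az",np.degrees(np.arctan2(d[1],d[0])))
M=R(6);ax=M[:,2];ay=M[:,1];ims=[]
for f in fs:
    c=proj(f,[b])[0].astype(int)-[30,25]
    im=cv2.resize(f["pixels"][c[1]:c[1]+50,c[0]:c[0]+40],None,fx=10,fy=10,interpolation=cv2.INTER_CUBIC);ims.append(im)
    th=np.arcsin(np.clip((b[2]-120)/240,-1,1));l=np.array([0,0,-np.sin(th)])+ax*np.cos(th)
    for P,col in(([b+ay*y for y in(-16,0,16)],(0,0,255)),([b+ay*y+l*15 for y in(-24,24)],(0,255,0)),([b+l*k for k in(60,100)],(255,0,0))):
        for p in proj(f,P): cv2.circle(im,tuple(int(v) for v in (p-c+.5)*10),3,col,-1)
cv2.imwrite("pics/ov.png",np.hstack(ims))
```

```text
[551.22013832  88.97336192 176.46354017] [2.0518707317671225, 2.0518707317671563]
az 5.453759471086367
az 4.979844160811184
az 6.981449635665828
```

View pics/ov.png

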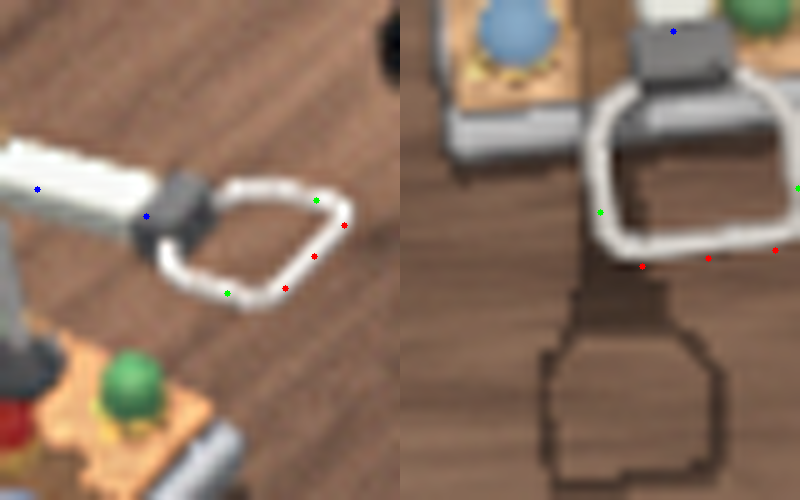

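Run:
```python
from h import *
fs=[vision.grab_frame(n) for n in("scene","top")]
b0=np.array([551.22,88.97,176.46])
cs=[proj(f,[b0])[0].astype(int)-[30,25] for f in fs]
px=lambda i,x,y:(np.array([x,y])/10-.5+cs[i])
for nm,s,t in(("bar",(313,258),(702,241)),("bar-alt",(311,260),(700,241)),("block",(173,217),(684,52))):
    o=[px(0,*s),px(1,t[0]-400,t[1])];x,r=tri(list(zip(fs,o)));print(nm,np.round(o,1).tolist(),x.round(1),np.round(r,2),"th",np.arcsin((x[2]-120)/240))
    if nm=="bar":
        for dz in(-6,-3,0,3,6):
            # residual px for each z, best xy
            from scipy.optimize import least_squares
            g=least_squares(lambda v:np.r_[proj(fs[0],[[v[0],v[1],x[2]+dz]])[0]-o[0],proj(fs[1],[[v[0],v[1],x[2]+dz]])[0]-o[1]],x[:2]);print(dz,g.x.round(1),g.fun.round(2))
```

```text
bar [[303.8, 180.3], [308.7, 212.6]] [554.   89.4 175.1] [1.9 1.9] th 0.23148337397676655
-6 [555.8  87.9] [-0.91  0.86  0.85  0.26]
-3 [555.1  88.7] [-0.84  0.37  0.6   0.4 ]
0 [554.3  89.5] [-0.77 -0.12  0.35  0.54]
3 [553.5  90.4] [-0.7  -0.62  0.1   0.69]
6 [552.7  91.2] [-0.63 -1.12 -0.14  0.83]
bar-alt [[303.6, 180.5], [308.5, 212.6]] [554.2  89.9 174.5] [1.8 1.8] th 0.2290269588622146
block [[289.8, 176.2], [306.9, 193.7]] [602.7  92.2 164.1] [1.11 1.11] th 0.18477851847454374
```

Refined bar position is about (554, 89.5, 175), with the arm at about 0.23 rad. The slope from the grey block to the bar agrees with that. I'll push the gate on slowly, logging force.

```bash
cat >> h.py <<'E'
AX=R(5)[:,2]
def F():
    s=manip.get_state();return s["force"]@AX,s["force"][2],s
def push(b,tz,d0,d1,step=2.5,v=40,g=14):
    for d in np.arange(d0,d1-1e-6,-step):
        t=b-AX*d;t[2]=tz
        hit=manip.servo_line(t,velocity=v,guard=g)
        fx,fz,s=F();print(f"d={d:.1f} fx={fx:.2f} fz={fz:.2f} act={(b-s['ee_pos'])@AX:.1f} z={s['ee_pos'][2]:.1f} t={s['clock']:.2f}",hit)
        if hit or fx<-9: break
E
python3 - <<'E'
from h import *
b=np.array([554,89.5,175.])
t=b-AX*60;t[2]=170
manip.servo_line(t,R(5),velocity=100);manip.pause(.2);print(F()[:2])
push(b,170,46,26,2.5,g=9)
E
```

```text
(np.float64(-0.42761511403444724), np.float64(-4.474375042332374))
d=46.0 fx=0.25 fz=-3.88 act=45.9 z=169.8 t=14.69 False
d=43.5 fx=-0.36 fz=-4.38 act=43.4 z=170.0 t=14.94 False
d=41.0 fx=-1.23 fz=-4.05 act=40.8 z=170.0 t=15.19 False
d=38.5 fx=0.21 fz=-4.56 act=38.3 z=170.0 t=15.44 False
d=36.0 fx=-0.43 fz=-4.58 act=35.8 z=170.0 t=15.69 False
d=33.5 fx=-0.32 fz=-4.01 act=33.6 z=169.9 t=15.94 False
d=31.0 fx=-4.90 fz=-1.97 act=32.1 z=169.6 t=16.19 False
d=28.5 fx=-6.12 fz=-2.23 act=30.1 z=169.5 t=16.44 False
d=26.0 fx=-7.24 fz=-3.19 act=28.2 z=169.1 t=16.69 False
```

Run:
```python
from h import *
b=np.array([554,89.5,175.])
push(b,170,24.5,17,1.5,g=10)
f=vision.grab_frame("scene");w=vision.grab_frame("wrist")
a=cv2.resize(f["pixels"][150:220,265:335],(560,560),interpolation=cv2.INTER_CUBIC)[:,60:460]
c=cv2.resize(w["pixels"][290:410,230:330],(400,480),interpolation=cv2.INTER_CUBIC)
cv2.imwrite("pics/push.png",np.hstack([a,np.vstack([c,np.zeros((80,400,3),np.uint8)])]))
```

```text
d=24.5 fx=-6.50 fz=-3.40 act=26.9 z=168.9 t=16.94 False
d=23.0 fx=-7.07 fz=-3.05 act=25.5 z=168.9 t=17.19 False
d=21.5 fx=-7.37 fz=-3.66 act=24.0 z=168.9 t=17.44 False
d=20.0 fx=-7.03 fz=-2.76 act=22.4 z=168.9 t=17.69 False
d=18.5 fx=-7.22 fz=-3.76 act=20.6 z=169.0 t=17.94 False
d=17.0 fx=-5.98 fz=-4.07 act=18.9 z=169.1 t=18.19 False
```

View pics/push.png

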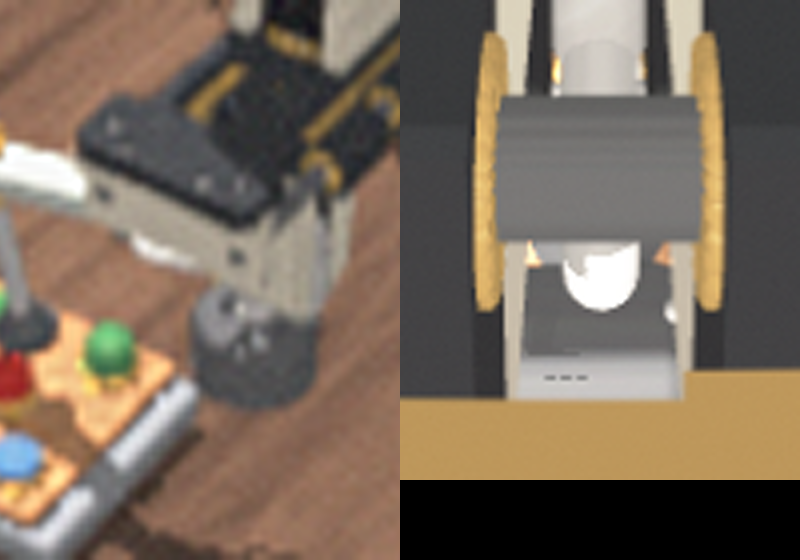

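The hook's nose is inside the loop, with the block centred behind it at (600,350). The force is still the soft 7 N of the gate, so I'll keep pushing.

Run:
```python
from h import *
b=np.array([554,89.5,175.])
push(b,170,15.5,8,1.5,g=8)
manip.pause(.2);print(F()[:2])
```

```text
d=15.5 fx=-0.12 fz=-3.15 act=14.9 z=170.0 t=18.54 False
d=14.0 fx=-0.21 fz=-4.43 act=13.3 z=170.3 t=18.79 False
d=12.5 fx=0.53 fz=-3.95 act=12.3 z=170.1 t=19.04 False
d=11.0 fx=-1.05 fz=-3.72 act=10.9 z=170.0 t=19.29 False
d=9.5 fx=0.09 fz=-3.54 act=9.4 z=170.0 t=19.54 False
d=8.0 fx=0.01 fz=-3.83 act=7.9 z=170.0 t=19.79 False
(np.float64(0.13266683825227993), np.float64(-5.01866916272153))
```

The force fell from about 7 N to 0 at d≈16, where the bar centre is about at x = 0 in the hook. It stayed at 0 while I went 8 mm deeper, so the bar is past the gate. I'll centre the bar under the bow and ease the arm down along its arc.

```bash
cat >> h.py <<'E'
B=np.array([554,89.5,174.5])+AX*4
def pose(tz):
    zb=min(tz+27.2,174.5)
    r=lambda z:240*np.cos(np.arcsin((z-120)/240))
    t=B-AX*(19+r(zb)-r(174.5));t[2]=tz;return t
E
python3 - <<'E'
from h import *
manip.servo_line(pose(170),velocity=40);manip.pause(.2);print(F()[:2])
tz=170.;n=0
fz0=np.mean([F()[1]]+[ (manip.pause(.04),F()[1])[1] for _ in range(5)]);print("fz0",fz0)
while tz>92:
    tz-=5 if tz>152 else 2
    h=manip.servo_line(pose(tz),velocity=40 if tz>=150 else 14,guard=3)
    fx,fz,s=F();print(f"{tz:.0f} {fx:.2f} {fz:.2f} z={s['ee_pos'][2]:.1f} t={s['clock']:.1f}",h)
    if h or fz>fz0+2.2: break
E
```

```text
(np.float64(-0.43071081454261656), np.float64(-3.657008119056564))
fz0 -3.405385280285342
165 0.32 -3.80 z=164.5 t=21.0 False
160 -0.11 -4.34 z=159.6 t=21.3 False
155 0.37 -3.35 z=154.7 t=21.6 False
150 0.33 -4.17 z=149.6 t=21.8 False
148 -0.17 -4.31 z=147.9 t=22.1 False
146 0.23 -4.24 z=145.9 t=22.4 False
144 0.13 -3.30 z=143.9 t=22.7 False
142 0.25 -4.48 z=141.9 t=23.0 False
140 0.74 -3.73 z=139.9 t=23.3 False
138 -0.33 -4.35 z=137.9 t=23.6 False
136 0.31 -4.17 z=135.9 t=23.9 False
134 0.30 -3.65 z=133.9 t=24.2 False
132 0.03 -3.39 z=131.9 t=24.5 False
130 -0.40 -4.28 z=129.9 t=24.8 False
128 -0.86 -3.88 z=127.9 t=25.1 False
126 0.53 -4.17 z=125.9 t=25.3 False
124 0.60 -4.10 z=123.9 t=25.6 False
122 -0.45 -4.67 z=121.9 t=25.9 False
120 -0.45 -2.99 z=119.9 t=26.2 False
118 0.39 -4.36 z=117.9 t=26.5 False
116 -0.21 -3.73 z=115.9 t=26.8 False
114 0.81 3.32 z=113.9 t=27.0 True
```

Run:
```python
from h import *
manip.pause(.3)
avg=lambda:np.mean([(manip.pause(.04),F()[1])[1] for _ in range(6)])
z=manip.get_state()["ee_pos"][2];print(z,avg())
f=vision.grab_frame("scene");w=vision.grab_frame("wrist")
a=cv2.resize(f["pixels"][150:220,265:335],(560,560),interpolation=cv2.INTER_CUBIC)[:,0:400]
c=cv2.resize(w["pixels"][290:410,230:330],(400,480),interpolation=cv2.INTER_CUBIC)
cv2.imwrite("pics/down.png",np.hstack([a,np.vstack([c,np.zeros((80,400,3),np.uint8)])]))
```

```text
113.72175212355103 5.982659408733096
```

View pics/down.png

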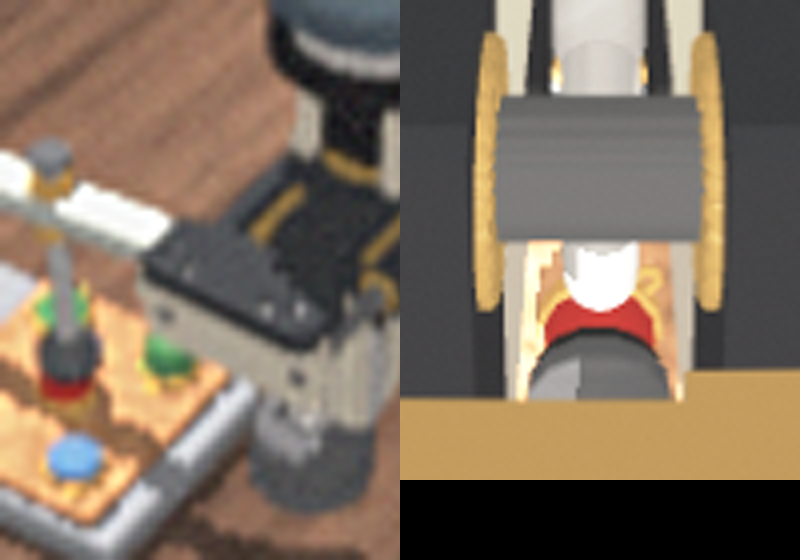

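The dark foot now rests on the red stone, at scene crop (68,370), and the wrist sees the stone through the loop. The jaws are pushing with about 6 N, so I'll ease back to roughly the weight's own load, then release and withdraw straight up.

Run:
```python
from h import *
avg=lambda:np.mean([(manip.pause(.04),F()[1])[1] for _ in range(6)])
p=manip.get_state()["ee_pos"].copy()
t=p.copy()
for i in range(12):
    a=avg()
    if a<0.8: break
    t[2]+=0.3; manip.servo_line(t,velocity=5)
a=avg();s=F();print("dz",t[2]-p[2],a,s[0],manip.get_state()["ee_pos"])
if a<1.5:
    for w in(0.12,0.14,0.17,0.22,0.30):
        manip.command_gripper(w,force=10);manip.pause(.15);print(w,manip.get_state()["width"],avg())
    manip.pause(.5)
    f=vision.grab_frame("scene")
    t=manip.get_state()["ee_pos"].copy();t[2]+=130
    print(manip.servo_line(t,velocity=50,guard=5),manip.get_state()["clock"])
```

```text
dz 0.8999999999999915 -1.7144419707230316 1.2161085529838325 [533.69876171  87.75157742 114.48159208]
0.12 0.12034357512385542 -0.15636323036890892
0.14 0.142317821584659 0.16924004814660534
0.17 0.16791387449846804 -0.17662553644744935
0.22 0.2222369209237772 0.12172504891788362
0.3 0.29927701679038243 -0.14584968384705468
False 36.7917
```

Released and withdrawn without touching anything. I'll back off sideways and check the result.

Run:
```python
from h import *
s=manip.get_state();manip.servo_line(s["ee_pos"]+[-190,60,60],velocity=200)
fs=[vision.grab_frame(n) for n in("scene","top")];manip.pause(.6)
f2=vision.grab_frame("scene");print("diff",cv2.absdiff(f2["pixels"],fs[0]["pixels"])[150:240,240:340].max())
a=cv2.resize(fs[0]["pixels"][155:230,262:332],(560,600),interpolation=cv2.INTER_CUBIC)[:,0:520]
c=cv2.resize(fs[1]["pixels"][150:250,285:340],(280,509),interpolation=cv2.INTER_CUBIC)
cv2.imwrite("pics/end.png",np.hstack([a,np.vstack([c,np.zeros((91,280,3),np.uint8)])]))
print(manip.get_state()["clock"])
```

```text
diff 30
38.7333
```

View pics/end.png

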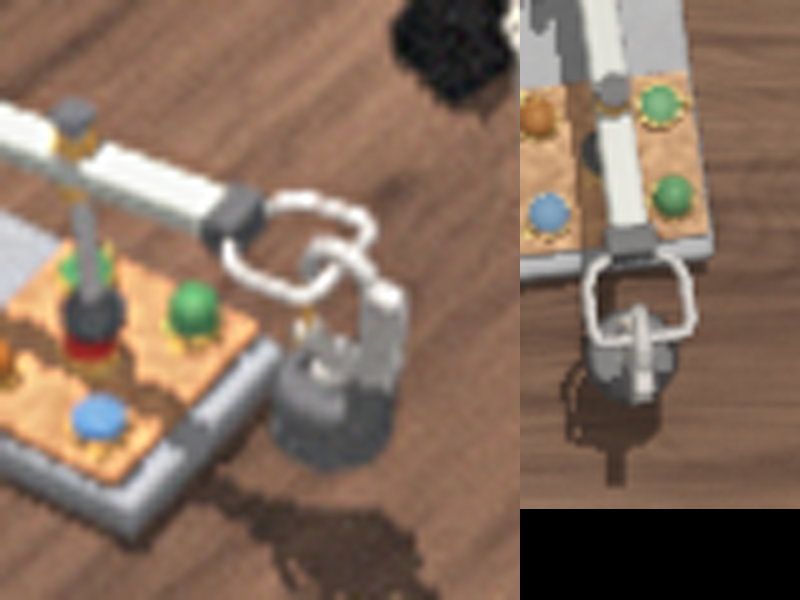

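The weight hangs freely from the front bar at (325,265), with the brass gate upright behind it at (305,315), and the foot is on the stone. I'll let any swing settle and hand in.

Run:
```python
from h import *
manip.pause(4)
a=vision.grab_frame("scene");manip.pause(.4);b=vision.grab_frame("scene")
d=cv2.absdiff(a["pixels"],b["pixels"]);print(d[150:240,262:332].max(),d[300:400,400:500].max(),manip.get_state()["clock"])
manip.close_job()
```

```text
24 18 43.2333
the job is handed in; nothing more can be done
```

The weight now hangs freely from the front bar of the press loop and the foot rests on the stone. I handed the job in at about 43 s of the 64 s allowed.

- **Snap-in:** I gripped the dark weight by its hook spine and pushed the gate onto the bar. The push force sat around 7 N, then dropped to 0 with the bar about in the middle of the hook. It stayed at 0 as I went 8 mm deeper, so the bar was past the gate.
- **Lowering:** I eased the arm down in small steps until the force jumped, with the bar about 141 mm high (arm at roughly 0.09 rad). At that point the load on the loop was about 10 N, against the 25 N the press takes. I then eased back and opened the jaws in stages. The gripper withdrew without touching anything.
- **Last checks:** The final picture shows the weight hanging from the front bar, the brass gate upright, and the foot on the red stone. Two pictures 0.4 s apart differed about as much at the weight (24 grey levels) as in a control patch elsewhere (18), so any swing left was small.
- **What disagreed:** The networks' first position for the bar was about 14 mm too low, so I corrected it from the pictures. In depth, the force contact then came about 4 mm further on than I had calculated.
- **Not checked directly:** I did not test the gate by pulling back on it. That it is shut rests on the force drop and the final picture. I did not check the bystanders' positions again at the end.

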